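Close up the sachet machine after cleaning

TASK

The dispensary's sachet machine has been cleaned: put its loose blue cover back on the two brass pins of the sloping face so that it lies flush and square on the face (either way round). Then slide the black-knobbed steel latch fully home over the cover's edge, and last flip the red cam lever all the way down to lock it. Leave the bottle, the carton and the calculator where they stand.

Things in the scene. Friction and masses are not known exactly. Their poses are not given: they have to be found in the camera images.
- cover: Loose blue plate, 110 (own x) x 120 (own y) x 6 mm, 0.2 kg, flat on the bench, grip up. Origin: centre of its underside; z up out of the gripped side. White grip rib on top, centred: 60 mm along y, 14 mm thick along x, 6 to 40 mm above the underside. Two 14 mm through holes at (x, y) = (+40, +46) and (-40, -46) mm. Same after a half turn about z, and fits either way round.
- cover_grip (a point): Centre of the cover's white rib, 30 mm above the cover's underside (10 mm below the rib's top).
- machine: Cream and navy sachet machine fixed on the bench, 340 mm wide (own y), about 190 mm deep (own x). Origin: centre of its footprint on the bench; z up. Its sloping face looks to its own -x. The face's lower edge is about 45 mm and its upper edge about 135 mm above the bench; nothing fixed stands above it but the lever.
- face: The machine's sloping face, tilted 28 degrees from level. Origin in the face, 90 mm above the bench; x points up the slope, y is level along the face (towards the cover's seat), z is the outward normal. It spans x -95 to 95 and y -200 to 140 mm and carries, in order of y: cam lever, latch, cover seat.
- seat (a point): Where the centre of the cover's underside belongs: face frame (0, 60, 0) mm, axes as the face. The cover's x goes along the slope, its rib level. Around it is a 64 mm square dark recess. Two brass pins, 10 mm in diameter, 16 mm high, top 6 mm tapered to 4 mm, stand square to the face at (x, y) = (+40, +46) and (-40, -46) mm from this point.
- latch (a joint): Travel in m of the steel latch along the face's +y: 0 = fully back, off the seat; 0.035 = fully home, its tongue 20 mm over the middle of the cover's edge (tongue 8 to 14 mm above the face). Friction about 2 N; stays where left. Runs between two rails 16 mm high; its tail, 10 to 43 mm behind the knob, is 22 mm high. Home: above 0.029.
- latch_grip (a point): In the latch's black knob, a rib 14 mm thick along the face's y, 36 mm long along the slope, from 14 to 50 mm above the face; this point is on its centre 42 mm above the face. Moves with the latch.
- cam (a joint): Angle in rad of the red cam lever: 0 = standing square to the face (free), 1.48 = folded down to the face's +y, almost flat behind the latch's tail (locked; above 1.35). Axis along the face's x; stays where left (0.1 N m); cannot go down unless the latch is home. Bar 80 mm long, 12 to 14 mm thick in the swing direction, 18 to 24 mm wide, with a dark nose 20 mm deep near its end, on the +y side.
- cam_hinge (a point): Centre of the lever's hinge: face frame (0, -170, 18) mm. Axes as the face. Two cheeks 30 mm high, 14 to 22 mm either side, hold it.
- cam_tip (a point): Centre of the red lever's free end, 80 mm from its hinge.
- bottle: Bystander: white jar with a maroon lid, 64 mm in diameter, 130 mm high, loose. Origin: centre of its underside.
- carton: Bystander: green carton, 55 x 85 x 120 mm high, loose. Origin: centre of its underside.
- calculator: Bystander: orange calculator, 100 x 140 x 18 mm, lying flat, loose. Origin: centre of its underside.
There are look-alikes about, which are no part of the job. Of the things like the cover, leave any that is brown or turquoise; of the rest the larger one is meant.

How it is judged (in metres and radians):
On the way, in this order (a step that is already met when the one before it is completed fails the run):
1. the cover is lifted clear of the bench (height (world z) of cover above 0.04 m), for 0.1 s.
2. the cover lies flush on the face, on its pins, with the latch still back (x of cover in the frame of seat between -0.005 and 0.005 m and y of cover in the frame of seat between -0.005 and 0.005 m and z of cover in the frame of seat between -0.003 and 0.003 m and angle between the z axis of cover and the z axis of seat, either way round below 0.05 rad and angle between the x axis of cover and the x axis of seat, either way round below 0.08 rad and value of joint latch below 0.02 m and value of joint cam below 0.8 rad), for 0.2 s.
3. the latch is fully home over the cover, the lever still up (value of joint latch above 0.029 m and value of joint cam below 0.8 rad), for 0.1 s.
4. the lever is flipped down (value of joint cam above 1.35 rad), for 0.2 s.
At the end, for the whole second after the job is handed in: The cover lies at rest on its two pins, its underside within 3 mm of the face (and parallel within 0.05 rad), its centre within 5 mm of the seat along each axis, turned less than 0.08 rad from square (either way round); the latch is home (above 29 of 35 mm) and the lever is down (above 1.35 rad) (x of cover in the frame of seat between -0.005 and 0.005 m and y of cover in the frame of seat between -0.005 and 0.005 m and z of cover in the frame of seat between -0.003 and 0.003 m and angle between the z axis of cover and the z axis of seat, either way round below 0.05 rad and angle between the x axis of cover and the x axis of seat, either way round below 0.08 rad and value of joint latch above 0.029 m and value of joint cam above 1.35 rad and linear speed of cover below 0.02 m/s); the robot touches nothing.
It fails at once if the bottle is pushed more than 30 mm or tipped (distance of bottle from where it was at the start of the episode above 0.03 m or angle between bottle's own z axis and vertical above 0.35 rad).
It fails at once if the carton is pushed more than 30 mm or tipped (distance of carton from where it was at the start of the episode above 0.03 m or angle between carton's own z axis and vertical above 0.35 rad).
It fails at once if the calculator is pushed more than 30 mm (distance of calculator from where it was at the start of the episode above 0.03 m).
It also fails if it takes over 54 s, if anything falls off the work surface, if the arm or the gripper's body presses on something with over 40 N, if the wrist force passes 120 N, or if a joint passes its speed limit or range.

ROBOT

A 7-joint arm with a two-finger parallel gripper is mounted at the origin on the work surface. World frame = base frame: x ahead of the robot, y to its left, z up, the work surface at z = 0. Lengths are in mm, angles in rad, forces in N, time in s.
With the tool pointing down it reaches from about 400 to 875 mm from the base axis. Payload 4.4 kg.
Tool frame: the origin (TCP) lies at the very end of the fingers, on their centre line; the grasp point (between the pads) lies 19 mm behind it; z points along the fingers, y is the line along which they close (so a half turn about z gives the same grasp; the last joint's range is limited). The gripper opens to 85 mm and grips with 20 to 120 N. Pads are 22 mm wide; open, the fingers measure 114 mm over their backs; the gripper's body (76 mm by 85 mm) begins 54 mm behind the grasp point. The pads swing forward as they close: fully open they stand 13 mm farther back than shut.
Start: joints at [1.228, 0.628, 0.038, 1.517, -0.027, 0.996, -0.02], TCP at [177.659, -625.264, 231.313] pointing down, gripper open.
Joint ranges: [-3.06, 3.06], [-0.37, 2.12], [-1.25, 1.32], [0.18, 2.47], [-1.1, 4.24], [0.23, 1.98], [-2.94, 2.94]. Speed limits (rad/s): [2.57, 2.57, 3.14, 3.14, 3.14, 3.14, 3.14].

INTERFACE

Orientations are given as [roll, pitch, yaw] about the fixed x, y, z axes, in that order (R = Rz(yaw) Ry(pitch) Rx(roll)).
In Python, from cell import status, get_image, ctrl, models gives the robot as it stands.
- The arm moves only by the shell command python3 -m handwheel 'ROWS' [OPENING]. ROWS is JSON, a list of rows, each an object with "delta_pos": the shift along the world's x, y, z in cm, a list of three; "yaw": the turn about the world's z in rad. A call has 1 to 10 rows; each row shifts and turns the commanded pose from where the row before left it; what a row does not reach is not made up. A row lasts 1/12 s, in which the tool goes at most 41.7 mm and 7.16 degrees, less where a joint would pass 70% of its speed; a pose out of reach is approached as far as the arm can. A call is refused whole if a number of a shift passes 4.17 or a number of a turn 0.125, either way. A call with a gripper value outside its range is refused whole. OPENING is the opening, from -1 (shut) to 1 (fully open), set as the call begins (- or left out, the last holds). The fingers move at their own pace and stop on an object; the grip force is fixed at half the most. Time passes only in rows, so rows that do not move let the fingers close. It gives the time, the measured TCP pose, the force, the opening and the grip force at its end, in the units of the state.
- status.read_state(): the state, without advancing time (a new reading comes with each control period).
- get_image(name): name is "side" or "top" or "wrist"; returns a dict with "color" (400x640x3 uint8, red, green, blue), "z_map" (400x640 float32, mm along the optical axis (not along the pixel's ray), 0 where there is no reading), "fx", "fy", "cx", "cy" (pixels), "position" and "rotation" of the camera in the world; the wrist camera has in their place "hand_eye" (4x4, takes a point from camera to tool coordinates, whose origin is the TCP and whose axes are the flange's). Camera axes: x right, y up, looking along -z (the intrinsics and any distortion apply to the point x, -y, -z); pixel columns grow to the right and rows downward; lengths in mm; the calibration is good to about 2 mm. A picture is of the moment at which its call begins: read the wrist's pose just before it.
- ctrl.finish_job(): hands the job in; it is judged then, once.
Trained networks look in a picture, given as the dict that the camera call returned (one of the last four; its "shot" number tells which), for a name from the list of things; names that differ only in an ending like _2 or _b are one class to them, and where a whole thing is asked for, a point or a joint stands for the part that bears it (a point fixed in the world has none). Each returns a list of dicts, best first, with "score" (0 to 1); they miss things now and then, are a little off and sometimes report something else, mostly with a low value. They report only what shows in the picture. A call takes as long as a camera call. They do not tell look-alikes from the thing itself.
- models.boxes_of(picture, name): "rect" ([left, top, right, bottom] in pixels, round what is visible of it).
The state is a dict: "clock": time; "qpos": joint angles; "qd": joint speeds; "tau": joint torques, N m; "eef_pos": TCP position; "tool_rot": TCP orientation; "force": force on the tool from outside, world axes, zero at the start; "torque": the same for the moment, N m; "width": finger opening in mm; "gripper_force": force on a finger pad.
Only numpy, scipy, OpenCV 4.12 (cv2) and the standard library are available. Lean on these libraries where they do the work, as an engineer would, in place of code of your own. Each camera call takes 0.05 s, during which the arm holds its last target. There are 200 camera calls.

## Working session

There is one attempt and no reset: what is moved stays moved. The work goes in short steps, Python scripts to look and compute and a shell command to move; the robot and the scene stay as the last step left them, time stands still between calls to the robot, and variables do not carry over. Pictures are saved under pics/ and viewed, at most 13 in all, crops included, and the job is handed in when it is done.

```bash
mkdir -p pics
cat > h.py <<'E'
import numpy as np, cv2
from cell import status, get_image, ctrl, models
from scipy.spatial.transform import Rotation as R
def cam(n):
    s=status.read_state(); p=get_image(n)
    if n=='wrist':
        T=np.eye(4); T[:3,:3]=R.from_euler('xyz',s['tool_rot']).as_matrix(); T[:3,3]=s['eef_pos']
        p['T']=T@np.array(p['hand_eye'])
    else:
        T=np.eye(4); r=np.array(p['rotation']); 
        T[:3,:3]=r if r.shape==(3,3) else R.from_euler('xyz',r).as_matrix(); T[:3,3]=p['position']; p['T']=T
    return p
def xyz(p):
    z=p['z_map']; v,u=np.indices(z.shape)
    P=np.stack([(u-p['cx'])/p['fx']*z,-(v-p['cy'])/p['fy']*z,-z],-1)
    return P@p['T'][:3,:3].T+p['T'][:3,3]
def save(p,n): cv2.imwrite('pics/%s.png'%n,p['color'][:,:,::-1])
E
python3 - <<'E'
from h import *
print(status.read_state())
ims=[]
for n in ['top','side']:
    p=cam(n); print(n,p.get('rotation'),p['position'],p['fx'],p['cx'],p['cy'],[k for k in p])
    W=xyz(p); np.savez('pics/%s.npz'%n,W=W,c=p['color'],z=p['z_map'])
    ims.append(p['color'])
    for o in ['cover','machine','latch','cam','bottle','carton','calculator']:
        for b in models.boxes_of(p,o)[:4]:
            l,t,r,bb=[int(x) for x in b['rect']]; u,v=(l+r)//2,(t+bb)//2
            print(o,b['score'],l,t,r,bb,W[v,u].round() if p['z_map'][v,u] else None)
    save(p,n)
E
```

```text
{'clock': 0.0, 'qpos': array([ 1.22821107,  0.62930066,  0.03846381,  1.51839175, -0.02699776,
        0.99632396, -0.01996767]), 'qd': array([-0.00062979,  0.00076677, -0.00183932,  0.00067632,  0.00059917,
       -0.00073982, -0.00062961]), 'tau': array([-5.32327140e-04, -5.63407159e+01,  1.22590106e+00, -1.93443704e+01,
        1.10531109e-02,  1.05035794e-02,  4.58743921e-05]), 'eef_pos': array([ 177.4608479 , -624.63816552,  230.41138081]), 'tool_rot': array([-3.13968792e+00,  3.81497193e-05,  2.76800621e-01]), 'force': array([-0.78948566,  0.61225693,  0.763742  ]), 'torque': array([ 0.00762832, -0.02268661, -0.03310026]), 'gripper_force': 0.0, 'width': 85.48474389760149}
top [ 0.15173371 -0.02838996 -1.59095967] [ 304.20444458  -37.85519165 1211.31669891] 448.46076036491843 326.6007300710635 200.4528225144617 ['color', 'z_map', 'fx', 'fy', 'cx', 'cy', 'position', 'rotation', 'shot', 'T']
cover 0.91 353 193 408 248 [ 429. -215.   33.]
cover 0.81 174 267 222 309 [262. 258.  39.]
cover 0.78 360 260 403 305 [ 267. -215.   13.]
cover 0.6 423 256 457 286 [ 292. -369.   28.]
machine 
[... 426 characters left out ...]
939 -2.58021323] [148.15280566 438.84738548 769.85703108] 363.8938780468736 318.18751658525395 202.02624282035273 ['color', 'z_map', 'fx', 'fy', 'cx', 'cy', 'position', 'rotation', 'shot', 'T']
cover 0.94 402 175 442 200 [ 289. -369.   10.]
cover 0.85 275 348 353 398 [279. 239.   7.]
cover 0.81 327 180 380 221 [ 433. -207.   18.]
cover 0.73 391 212 432 242 [ 258. -209.   12.]
machine 0.93 164 176 274 342 [569. 173.  94.]
latch 0.92 214 211 237 254 [596. 119. 113.]
cam 0.62 223 172 239 202 [652.  25. 149.]
bottle 0.98 289 119 311 164 [ 653. -270.   92.]
bottle 0.74 165 177 273 341 [569. 173.  94.]
carton 0.92 248 142 282 194 [ 663. -114.   98.]
calculator 0.64 304 237 367 300 [364.  12.  16.]
```

View pics/top.png

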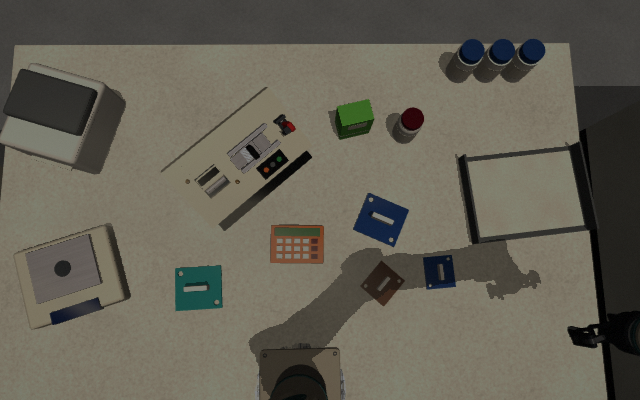

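View pics/side.png

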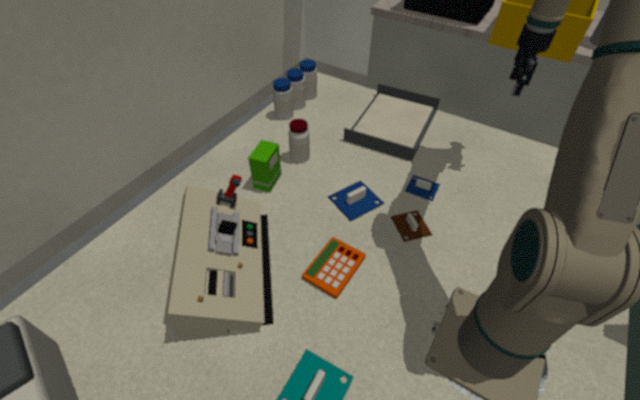

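The larger blue cover is at top px (381,219) and the smaller blue one, at (440,271), is the look-alike. On the machine, the lever is at (287,124), the latch knob at (252,152) and the seat recess at (212,180), with pins at about (187,181) and (237,181).

```bash
cat > m.py <<'E'
from h import *
def cover(W,c,win,zr=(2,12)):
    hsv=cv2.cvtColor(c,cv2.COLOR_RGB2HSV)
    m=(hsv[...,0]>100)&(hsv[...,0]<130)&(hsv[...,1]>110)
    m&=(abs(W[...,0]-win[0])<100)&(abs(W[...,1]-win[1])<100)&(W[...,2]>zr[0]-8)&(W[...,2]<zr[1]+8)
    P=W[m]; r=cv2.minAreaRect(P[:,:2].astype(np.float32))
    return len(P),r,np.median(P[:,2]),m
def plane(P):
    for _ in range(6):
        c=P.mean(0); n=np.linalg.svd(P-c,full_matrices=False)[2][2]; n*=np.sign(n[2]); d=(P-c)@n
        P=P[abs(d)<max(2,2*np.median(abs(d)))]
    return c,n,len(P)
E
python3 - <<'E'
from m import *
for n,box in [('top',(162,88,309,230)),('side',(164,176,274,342))]:
    f=np.load('pics/%s.npz'%n); W,c=f['W'],f['c']
    k,r,z,_=cover(W,c,(433,-212)); print(n,k,r,z)
    l,t,rr,b=box; w=W[t:b,l:rr].reshape(-1,3); cc=c[t:b,l:rr].reshape(-1,3).astype(int)
    s=(w[:,2]>50)&(w[:,2]<130)&(cc.min(1)>.55*np.percentile(cc.min(1),95))&(cc.max(1)-cc.min(1)<60)
    ce,nn,k=plane(w[s]); print('plane',ce,nn,k,'tilt',np.degrees(np.arccos(nn[2])),'yaw upslope',np.arctan2(-nn[1],-nn[0]))
E
```

```text
top 1522 ((434.6705627441406, -222.481201171875), (119.09095764160156, 110.40511322021484), 65.3138198852539) 6.405259776991329
plane [582.83057388 164.7823632   95.06844868] [-0.35624705 -0.29677927  0.88600796] 4099 tilt 27.624182669347515 yaw upslope 0.6945837393578083
side 784 ((432.5283508300781, -222.3486785888672), (117.15096282958984, 107.29327392578125), 65.80188751220703) 6.40207464563332
plane [565.63005818 180.89540358  93.95349318] [-0.35868967 -0.29639258  0.88515149] 5710 tilt 27.72983058300793 yaw upslope 0.6905851863537523
```

```bash
python3 -m handwheel '[{"delta_pos":[3,4,1]},{"delta_pos":[3,4,1]},{"delta_pos":[3,4,1]},{"delta_pos":[3,4,1]},{"delta_pos":[3,4,1]},{"delta_pos":[3,4,1]},{"delta_pos":[3,4,1]},{"delta_pos":[2,4,0]},{"delta_pos":[0,4,0]},{"delta_pos":[0,3,0]}]' 1
python3 - <<'E'
from m import *
p=cam('wrist'); save(p,'w1'); W=xyz(p)
print(cover(W,p['color'],(433,-212))[:3])
E
```

```text
(0, ((0.0, 0.0), (0.0, 0.0), 0.0), np.float64(nan))schema error: expected keys delta_pos, yaw
  return _methods._mean(a, axis=axis, dtype=dtype,
  ret = ret.dtype.type(ret / rcount)
```

```bash
python3 -m handwheel '[{"delta_pos":[2.5,4,1],"yaw":-0.1},{"delta_pos":[2.5,4,1],"yaw":-0.1},{"delta_pos":[2.5,4,1],"yaw":-0.1},{"delta_pos":[2.5,4,0],"yaw":-0.1},{"delta_pos":[2.5,4,0],"yaw":-0.1},{"delta_pos":[2.5,4,0],"yaw":-0.1},{"delta_pos":[2.5,4,0],"yaw":-0.1},{"delta_pos":[2.5,4,0],"yaw":0},{"delta_pos":[2,4,0],"yaw":0},{"delta_pos":[0,0,0],"yaw":0}]' 1
python3 - <<'E'
from m import *
s=status.read_state();print(s['eef_pos'],s['tool_rot'])
p=cam('wrist'); save(p,'w1'); W=xyz(p); print(p['hand_eye'])
print(cover(W,p['color'],(433,-212))[:3])
E
```

```text
clock: 1.68
eef_pos: [376.5, -298.7, 257.1]
tool_rot: [-3.136, 0.0, -0.41]
force: [-0.5, -0.2, -0.4]
width: 85.1
gripper_force: 0.0
[ 376.47776879 -298.68416334  257.12265393] [-3.13570211e+00  3.70590999e-04 -4.09860895e-01]
[[-5.17242867e-04  9.61346712e-01  2.75340212e-01  6.96301030e+01]
 [ 9.99999727e-01  3.52066013e-04  6.49324779e-04  2.03052253e-01]
 [ 5.27288310e-04  2.75340473e-01 -9.61346631e-01 -1.42654266e+02]
 [ 0.00000000e+00  0.00000000e+00  0.00000000e+00  1.00000000e+00]]
(5681, ((434.80206298828125, -224.16058349609375), (118.21556854248047, 107.61956787109375), 65.97232055664062), np.float64(6.237771278451476))
```

View pics/w1.png

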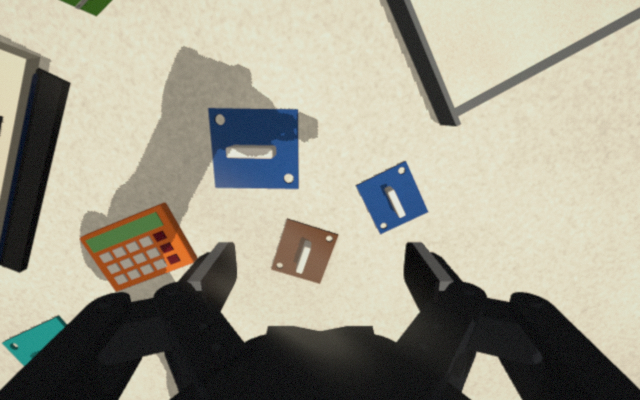

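```bash
python3 -m handwheel '[{"delta_pos":[0,3.5,-1],"yaw":-0.017},{"delta_pos":[0,3.5,-1],"yaw":0},{"delta_pos":[0,3.5,-1],"yaw":0},{"delta_pos":[0,0,-2],"yaw":0},{"delta_pos":[0,0,0],"yaw":0},{"delta_pos":[0,0,0],"yaw":0}]' 1
cat > rib.py <<'E'
from m import *
def run():
    s=status.read_state();print(s['eef_pos'].round(1),s['tool_rot'].round(4))
    p=cam('wrist'); W=xyz(p); k,r,z,m=cover(W,p['color'],(433,-212)); print(k,r,z)
    c=np.array(r[0]); d=np.hypot(W[...,0]-c[0],W[...,1]-c[1])
    t=(W[...,2]>37)&(W[...,2]<46)&(d<45); P=W[t]; print('rib',len(P),cv2.minAreaRect(P[:,:2].astype(np.float32)),np.median(P[:,2]))
    return p
E
python3 - <<'E'
from rib import *
p=run(); save(p,'w2')
E
```

```text
clock: 2.23
eef_pos: [371.1, -203.8, 207.2]
tool_rot: [3.141, 0.001, -0.442]
force: [0.3, 0.8, -0.3]
width: 85.3
gripper_force: 0.0
[ 371.1 -203.8  207.2] [ 3.1407e+00  8.0000e-04 -4.4150e-01]
8521 ((435.0116271972656, -223.47621154785156), (118.4538345336914, 108.58114624023438), 65.76990509033203) 6.180906082554259
rib 745 ((434.9020080566406, -223.1410369873047), (58.846946716308594, 13.369643211364746), 64.66986846923828) 39.88977276612479
```

```bash
python3 -m handwheel '[{"delta_pos":[2,-0.6,-3],"yaw":0.015},{"delta_pos":[2,-0.6,-3],"yaw":0},{"delta_pos":[2,-0.6,-3],"yaw":0},{"delta_pos":[0.4,-0.15,-3],"yaw":0},{"delta_pos":[0,0,-2],"yaw":0},{"delta_pos":[0,0,0],"yaw":0},{"delta_pos":[0,0,0],"yaw":0},{"delta_pos":[0,0,0],"yaw":0}]' 1
python3 -c "
from h import *
s=status.read_state();print(s['eef_pos'],s['tool_rot'])"
```

```text
clock: 2.95
eef_pos: [436.1, -223.7, 68.6]
tool_rot: [3.141, -0.002, -0.427]
force: [-0.2, -0.2, -0.8]
width: 85.3
gripper_force: 0.0
[ 436.13169344 -223.74323108   68.63370421] [ 3.14106153e+00 -2.42544429e-03 -4.27080303e-01]
```

```bash
python3 -m handwheel '[{"delta_pos":[-0.1,0.05,-2.5],"yaw":0},{"delta_pos":[0,0,-2],"yaw":0},{"delta_pos":[0,0,-1],"yaw":0},{"delta_pos":[0,0,-0.4],"yaw":0},{"delta_pos":[0,0,0],"yaw":0},{"delta_pos":[0,0,0],"yaw":0}]' 1
python3 -m handwheel '[{"delta_pos":[0,0,0],"yaw":0},{"delta_pos":[0,0,0],"yaw":0},{"delta_pos":[0,0,0],"yaw":0},{"delta_pos":[0,0,0],"yaw":0},{"delta_pos":[0,0,0],"yaw":0},{"delta_pos":[0,0,0],"yaw":0},{"delta_pos":[0,0,0],"yaw":0},{"delta_pos":[0,0,0],"yaw":0}]' -0.5
```

```text
clock: 3.45
eef_pos: [435.2, -222.1, 9.3]
tool_rot: [3.141, -0.002, -0.425]
force: [0.6, 0.1, 0.3]
width: 85.7
gripper_force: 0.0
clock: 4.12
eef_pos: [435.1, -222.1, 9.5]
tool_rot: [3.142, -0.002, -0.425]
force: [-0.6, 0.6, 6.9]
width: 58.9
gripper_force: 64.0
```

```bash
python3 -m handwheel '[{"delta_pos":[0,0,1],"yaw":0},{"delta_pos":[0,0,2],"yaw":0},{"delta_pos":[0,0,3],"yaw":0},{"delta_pos":[0,1,4],"yaw":0.1},{"delta_pos":[0,2,3.6],"yaw":0.12},{"delta_pos":[0,2,3.6],"yaw":0.12},{"delta_pos":[0,3,2.5],"yaw":0.12},{"delta_pos":[0,3,2.5],"yaw":0.12},{"delta_pos":[0,4,0],"yaw":0.12},{"delta_pos":[0,4,0],"yaw":0.12}]' -0.5
python3 -m handwheel '[{"delta_pos":[0,4,0],"yaw":0.12},{"delta_pos":[0,4,0],"yaw":0.12},{"delta_pos":[0,4,0],"yaw":0.05},{"delta_pos":[0,4,0],"yaw":0},{"delta_pos":[0,4,0],"yaw":0},{"delta_pos":[0,2,0],"yaw":0},{"delta_pos":[0,0,0],"yaw":0},{"delta_pos":[0,0,0],"yaw":0}]' -0.5
python3 - <<'E'
from m import *
s=status.read_state();print(s['eef_pos'],s['tool_rot'])
p=cam('wrist'); save(p,'w3'); W=xyz(p); np.savez('pics/w3.npz',W=W,c=p['color'],z=p['z_map'])
for n in ['top','side','w3']:
    f=np.load('pics/%s.npz'%n); w=f['W']; c=f['c'].astype(int)
    # machine-frame plane from earlier
    sel=(w[...,2]>50)&(w[...,2]<125)&(w[...,0]>460)&(w[...,0]<760)&(w[...,1]>0)&(w[...,1]<340)&(c.max(-1)-c.min(-1)<70)&(f['z']>0)
    ce,nn,k=plane(w[sel]); print(n,k,ce,nn,'tilt',np.degrees(np.arccos(nn[2])),np.arctan2(-nn[1],-nn[0]))
    print(' plane z at 582,165:',ce[2]-(nn[0]*(582-ce[0])+nn[1]*(165-ce[1]))/nn[2])
E
```

```text
clock: 4.95
eef_pos: [435.0, -30.7, 232.8]
tool_rot: [3.139, -0.004, 0.399]
force: [-0.0, 0.1, -2.0]
width: 58.9
gripper_force: 65.1
clock: 5.62
eef_pos: [433.8, 189.2, 230.6]
tool_rot: [3.141, 0.0, 0.688]
force: [-0.7, -1.3, -1.2]
width: 58.6
gripper_force: 65.2
[433.76751358 189.19592457 230.60194823] [3.14127431e+00 3.77382214e-04 6.87902584e-01]
top 3817 [581.85446809 155.56730347  91.42750788] [-0.35592769 -0.29548092  0.88657008] tilt 27.554640609482163 0.6928691907863612
 plane z at 582,165: 94.62971458874617
side 5248 [564.22451353 176.90576872  92.14455211] [-0.35912674 -0.29555811  0.88525329] tilt 27.717292488458572 0.6886035486918618
 plane z at 582,165: 95.38069468614948
w3 32935 [580.00667547 184.70077587 101.00022995] [-0.35912253 -0.29840132  0.88430066] tilt 27.834416756847194 0.6933110469476246
 plane z at 582,165: 95.16184270362383
```

View pics/w3.png

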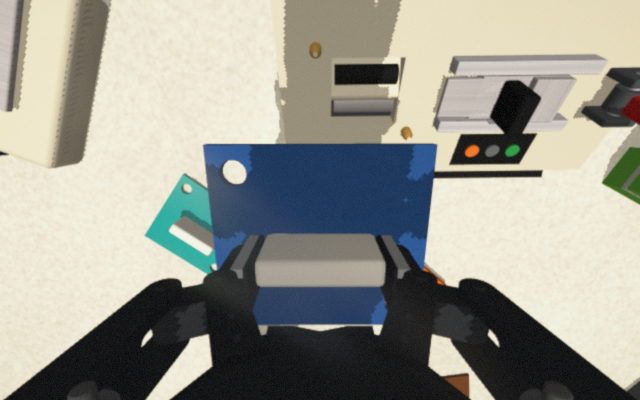

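```bash
cat > face.py <<'E'
from m import *
yaw,t=0.692,np.radians(28)
ex=np.array([np.cos(yaw)*np.cos(t),np.sin(yaw)*np.cos(t),np.sin(t)]); ey=np.array([-np.sin(yaw),np.cos(yaw),0]); ez=np.cross(ex,ey)
F=np.stack([ex,ey,ez])   # world->face (rows)
P0=np.array([582,165,95.1])
E
python3 - <<'E'
from face import *
for n,box in [('w3',(290,30,430,145)),('top',(175,165,250,195)),('side',(190,255,250,310))]:
    f=np.load('pics/%s.npz'%n); w=f['W']; c=f['c']; hsv=cv2.cvtColor(c,cv2.COLOR_RGB2HSV)
    l,tt,r,b=box; q=(w-P0)@F.T
    m=np.zeros(hsv.shape[:2],np.uint8); m[tt:b,l:r]=((hsv[...,0]>8)&(hsv[...,0]<28)&(hsv[...,1]>110))[tt:b,l:r]
    k,lab,st,ce=cv2.connectedComponentsWithStats(m)
    for i in range(1,k):
        if st[i,4]>=3:
            s=(lab==i); Q=q[s]; Q=Q[(Q[:,2]>-3)&(Q[:,2]<22)]
            print(n,st[i,4],ce[i].round(1),'med',np.median(Q,0).round(1),'zmax',Q[:,2].max().round(1) if len(Q) else '', 'tip',Q[Q[:,2]>10].mean(0).round(1))
f=np.load('pics/w3.npz'); w=f['W']; c=f['c']; hsv=cv2.cvtColor(c,cv2.COLOR_RGB2HSV)
m=(hsv[...,0]>100)&(hsv[...,0]<130)&(hsv[...,1]>100); m[:145]=0; m[330:]=0; m[:,:203]=0; m[:,440:]=0
P=w[m&(abs(w[...,2]-220)<40)]; ce,nn,k=plane(P); print('cover',k,ce,nn); s=status.read_state()
up=np.array([np.cos(.69),np.sin(.69),0]); print('pitch up-slope deg',np.degrees(np.arctan2(-nn@up,nn[2])),'roll',np.degrees(nn@ey))
Q=(P-s['eef_pos']); print('u range',np.percentile(Q@up,[.5,99.5]),'v range',np.percentile(Q@ey,[.5,99.5]),'z at tcp',ce[2]-(nn[0]*(s['eef_pos'][0]-ce[0])+nn[1]*(s['eef_pos'][1]-ce[1]))/nn[2]-s['eef_pos'][2])
# knob, lever
q=(w-P0)@F.T
E
```

```text
w3 117 [315.   48.4] med [ 32.1 116.7  11.4] zmax 17.3 tip [ 31.1 116.9  13. ]
w3 90 [406.2 132.3] med [-47.2  26.3  10.2] zmax 15.5 tip [-48.   25.7  12.4]
top 3 [186.3 180.3] med [ 33.7 117.8  11.4] zmax 12.8 tip [ 33.9 117.7  11.6]
top 9 [236.7 181. ] med [-47.2  25.1  11.2] zmax 15.9 tip [-47.3  25.7  12.9]
side 15 [239.5 265.3] med [-48.7  29.2  11.5] zmax 16.8 tip [-49.   28.5  13.5]
side 19 [199.8 298.8] med [ 30.2 121.2  11.3] zmax 15.9 tip [ 29.8 120.5  13.5]
cover 24300 [447.69271429 197.53422624 227.14137349] [9.78564563e-04 6.54048935e-04 9.99999307e-01]
pitch up-slope deg -0.06709569330140511 roll -0.006921441163170992
u range [-52.24643736  55.84777269] v range [-57.42890812  60.26747398] z at tcp -3.299511592997362
```

```bash
python3 -m handwheel '[{"delta_pos":[3,0.6,-0.5],"yaw":0.004},{"delta_pos":[3,0.6,-1],"yaw":0},{"delta_pos":[2.8,0.5,-1.5],"yaw":0},{"delta_pos":[0,0,-2],"yaw":0},{"delta_pos":[0,0,-1.5],"yaw":0},{"delta_pos":[0,0,0],"yaw":0},{"delta_pos":[0,0,0],"yaw":0},{"delta_pos":[0,0,0],"yaw":0}]' -0.5
cat > look.py <<'E'
import sys
from face import *
n=sys.argv[1]; s=status.read_state(); T=s['eef_pos']; print(T.round(1),s['tool_rot'].round(3))
p=cam('wrist'); save(p,n); w=xyz(p); c=p['color']; np.savez('pics/%s.npz'%n,W=w,c=c,z=p['z_map'])
hsv=cv2.cvtColor(c,cv2.COLOR_RGB2HSV); up=np.array([np.cos(yaw),np.sin(yaw),0])
q=(w-P0)@F.T
m=((hsv[...,0]>8)&(hsv[...,0]<28)&(hsv[...,1]>110)&(q[...,2]>3)&(q[...,2]<22)).astype(np.uint8)
k,lab,st,ce=cv2.connectedComponentsWithStats(m)
for i in range(1,k):
    if st[i,4]>=25: print('brass',st[i,4],ce[i].round(1),np.median(q[lab==i],0).round(1),'tip',q[(lab==i)&(q[...,2]>11)].mean(0).round(1))
b=((hsv[...,0]>100)&(hsv[...,0]<130)&(hsv[...,1]>100)&(abs((w-T)[...,2])<30)&(np.hypot((w-T)[...,0],(w-T)[...,1])<95))
P=w[b]; ce,nn,k=plane(P); print('cover',k,'pitch',np.degrees(np.arctan2(-nn@up,nn[2])).round(2),'roll',np.degrees(nn@ey).round(2))
Q=P-T; print('u',np.percentile(Q@up,[.3,99.7]).round(1),'v',np.percentile(Q@ey,[.3,99.7]).round(1))
E
python3 look.py w4
```

```text
clock: 6.33
eef_pos: [523.0, 204.4, 166.3]
tool_rot: [3.141, -0.001, 0.687]
force: [-0.3, -0.0, -1.4]
width: 58.8
gripper_force: 65.1
[523.  204.4 166.3] [ 3.141e+00 -1.000e-03  6.870e-01]
brass 64 [446.1 242.8] [-75.4 -51.8   3.4] tip [nan nan nan]
cover 22848 pitch -0.01 roll 0.02
u [-53.6  55.3] v [-59.2  58.7]look.py:10: RuntimeWarning: Mean of empty slice.
  if st[i,4]>=25: print('brass',st[i,4],ce[i].round(1),np.median(q[lab==i],0).round(1),'tip',q[(lab==i)&(q[...,2]>11)].mean(0).round(1))
  ret = um.true_divide(
```

View pics/w4.png

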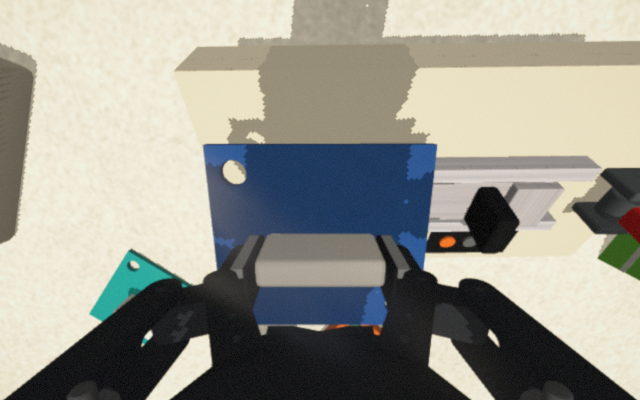

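```bash
python3 -m handwheel '[{"delta_pos":[-0.1,0.24,-1],"yaw":0.005},{"delta_pos":[0,0,-1],"yaw":0},{"delta_pos":[0,0,-0.5],"yaw":0},{"delta_pos":[0,0,0],"yaw":0},{"delta_pos":[0,0,0],"yaw":0},{"delta_pos":[0,0,0],"yaw":0}]' -0.5
python3 look.py w5 2>/dev/null
python3 -c "
import cv2; i=cv2.imread('pics/w5.png'); cv2.imwrite('pics/w5c.png',cv2.resize(i[90:230,180:340],None,fx=4,fy=4,interpolation=cv2.INTER_CUBIC))"
```

```text
clock: 6.88
eef_pos: [521.6, 207.8, 140.2]
tool_rot: [3.142, -0.0, 0.694]
force: [0.1, -0.2, -0.2]
width: 58.9
gripper_force: 65.1
[521.6 207.8 140.2] [ 3.142 -0.     0.694]
brass 55 [239.3 167.1] [ 31.6 118.3  13.4] tip [ 31.6 117.8  13.9]
brass 71 [463.  257.5] [-74.1 -51.8   3.3] tip [nan nan nan]
cover 22774 pitch -0.06 roll -0.02
u [-53.5  55.3] v [-59.1  58.7]
```

View pics/w5c.png

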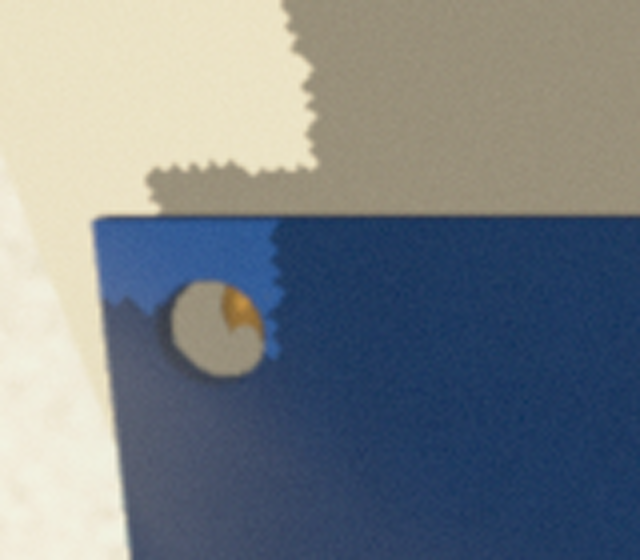

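The upper brass pin shows inside the upper hole, at crop (248,315) against a hole centre of (218,328). After parallax it is within about 1 mm of centre, so I can descend.

```bash
python3 -m handwheel '[{"delta_pos":[0.05,-0.05,-0.3],"yaw":0},{"delta_pos":[0,0,-0.3],"yaw":0},{"delta_pos":[0,0,0],"yaw":0},{"delta_pos":[0,0,0],"yaw":0}]' -0.5
python3 -m handwheel '[{"delta_pos":[0.08,0.06,-0.2],"yaw":0},{"delta_pos":[0.08,0.06,-0.2],"yaw":0},{"delta_pos":[0.08,0.06,-0.2],"yaw":0},{"delta_pos":[0.08,0.06,-0.2],"yaw":0},{"delta_pos":[0,0,0],"yaw":0},{"delta_pos":[0,0,0],"yaw":0}]' -0.5
python3 look.py w6 2>/dev/null
```

```text
clock: 7.27
eef_pos: [521.9, 207.1, 134.0]
tool_rot: [-3.141, 0.0, 0.694]
force: [0.2, 0.3, -1.2]
width: 58.9
gripper_force: 65.1
clock: 7.77
eef_pos: [524.2, 208.9, 125.6]
tool_rot: [-3.141, 0.003, 0.694]
force: [-2.3, -0.3, -3.4]
width: 59.0
gripper_force: 64.9
[524.2 208.9 125.6] [-3.141e+00  3.000e-03  6.940e-01]
brass 297 [235.6 172.7] [ 32.2 115.9  10.6] tip [ 31.3 116.1  13.2]
brass 83 [470.9 268.8] [-74.5 -52.2   3.3] tip [nan nan nan]
cover 22831 pitch -0.38 roll -0.03
u [-53.7  55.1] v [-59.1  58.7]
```

```bash
python3 -m handwheel '[{"delta_pos":[-0.08,-0.07,-0.25],"yaw":0},{"delta_pos":[-0.08,-0.07,-0.25],"yaw":0},{"delta_pos":[-0.08,-0.07,-0.25],"yaw":0},{"delta_pos":[-0.08,-0.07,-0.25],"yaw":0},{"delta_pos":[0,0,0],"yaw":0},{"delta_pos":[0,0,0],"yaw":0}]' -0.5
python3 look.py w7 2>/dev/null
```

```text
clock: 8.32
eef_pos: [521.9, 206.8, 117.8]
tool_rot: [3.141, -0.001, 0.693]
force: [-7.0, -3.9, 11.2]
width: 58.9
gripper_force: 67.9
[521.9 206.8 117.8] [ 3.141e+00 -1.000e-03  6.930e-01]
brass 355 [230.8 169.9] [ 32.2 115.6  10.8] tip [ 31.3 116.1  13.1]
brass 96 [476.2 270.5] [-74.2 -51.7   3.3] tip [nan nan nan]
cover 22287 pitch 6.71 roll -0.1
u [-49.9  58.2] v [-59.1  59. ]
```

```bash
python3 -m handwheel '[{"delta_pos":[-0.05,-0.04,-0.25],"yaw":0},{"delta_pos":[-0.05,-0.04,-0.25],"yaw":0},{"delta_pos":[-0.05,-0.04,-0.25],"yaw":0},{"delta_pos":[-0.05,-0.04,-0.25],"yaw":0},{"delta_pos":[0,0,0],"yaw":0},{"delta_pos":[0,0,0],"yaw":0}]' -0.5
python3 look.py w8 2>/dev/null
```

```text
clock: 8.87
eef_pos: [519.7, 205.0, 107.6]
tool_rot: [3.141, -0.0, 0.693]
force: [-6.1, -3.4, 11.3]
width: 58.9
gripper_force: 69.5
[519.7 205.  107.6] [ 3.141 -0.     0.693]
brass 408 [224.  167.6] [ 32.3 115.5  10.5] tip [ 31.3 116.   13.1]
brass 97 [483.5 274.9] [-75.2 -52.    3.4] tip [nan nan nan]
cover 20686 pitch 15.84 roll -0.14
u [-42.8  60.9] v [-59.   59.2]
```

```bash
python3 -m handwheel '[{"delta_pos":[-0.02,-0.02,-0.2],"yaw":0},{"delta_pos":[-0.02,-0.02,-0.2],"yaw":0},{"delta_pos":[-0.02,-0.02,-0.2],"yaw":0},{"delta_pos":[0,0,-0.2],"yaw":0},{"delta_pos":[0,0,0],"yaw":0},{"delta_pos":[0,0,0],"yaw":0}]' -0.5
python3 look.py w9 2>/dev/null
python3 - <<'E'
from face import *
f=np.load('pics/w9.npz');w=f['W'];q=(w-P0)@F.T;c=f['c'];hsv=cv2.cvtColor(c,cv2.COLOR_RGB2HSV)
b=(hsv[...,0]>100)&(hsv[...,0]<130)&(hsv[...,1]>100)&(abs(q[...,0]+7)<70)&(abs(q[...,1]-70)<75)&(abs(q[...,2])<40)
Q=q[b]
for lo in range(-60,60,15):
    s=Q[(Q[:,0]>lo)&(Q[:,0]<lo+15)]
    if len(s)>20: print(lo,len(s),np.median(s[:,2]).round(1))
E
```

```text
clock: 9.42
eef_pos: [518.7, 204.3, 99.2]
tool_rot: [-3.142, 0.001, 0.693]
force: [-7.3, -3.8, 9.1]
width: 59.1
gripper_force: 70.4
[518.7 204.3  99.2] [-3.142e+00  1.000e-03  6.930e-01]
brass 460 [218.2 168.1] [ 32.3 115.2  10.4] tip [ 31.4 115.9  13. ]
brass 77 [491.4 278.9] [-74.2 -52.5   3.3] tip [nan nan nan]
cover 20866 pitch 23.11 roll -0.16
u [-10.1  62.2] v [-59.  59.]
-45 97 12.3
-30 520 11.3
-15 2012 10.0
0 4451 8.9
15 5669 7.7
30 9133 6.3
45 33 6.0
```

View pics/w9.png

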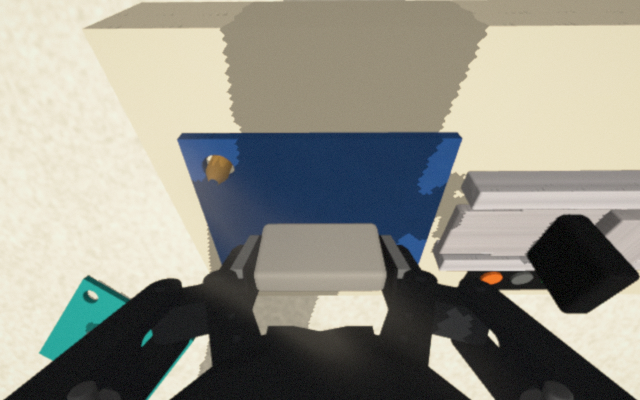

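The upper pin is through its hole at (219,168) and the upper edge is flush, with 5° of tilt still to go.

```bash
python3 -m handwheel '[{"delta_pos":[-0.02,-0.02,-0.15],"yaw":0},{"delta_pos":[0,0,-0.15],"yaw":0},{"delta_pos":[0,0,-0.15],"yaw":0},{"delta_pos":[0,0,-0.15],"yaw":0},{"delta_pos":[0,0,0],"yaw":0},{"delta_pos":[0,0,0],"yaw":0}]' -0.5
cat > flat.py <<'E'
from face import *
import sys
n=sys.argv[1]
f=np.load('pics/%s.npz'%n);w=f['W'];q=(w-P0)@F.T;c=f['c'];hsv=cv2.cvtColor(c,cv2.COLOR_RGB2HSV)
b=(hsv[...,0]>100)&(hsv[...,0]<130)&(hsv[...,1]>100)&(abs(q[...,0]+7)<70)&(abs(q[...,1]-70)<75)&(abs(q[...,2])<40)
Q=q[b]; print([(lo,np.median(Q[(Q[:,0]>lo)&(Q[:,0]<lo+15)][:,2]).round(1)) for lo in range(-60,45,15)])
print('x',np.percentile(Q[:,0],[.3,99.7]).round(1),'y',np.percentile(Q[:,1],[.3,99.7]).round(1), cv2.minAreaRect(Q[:,:2].astype(np.float32)))
E
python3 look.py w10 2>/dev/null; python3 flat.py w10 2>/dev/null
```

```text
clock: 9.97
eef_pos: [518.5, 204.1, 94.2]
tool_rot: [3.141, 0.0, 0.693]
force: [-9.6, -4.8, 17.3]
width: 59.0
gripper_force: 72.1
[518.5 204.1  94.2] [3.141 0.    0.693]
brass 500 [214.2 169.5] [ 32.2 115.2  10.3] tip [ 31.6 116.   13. ]
brass 89 [496.3 282.4] [-73.4 -52.9   3.3] tip [nan nan nan]
cover 20919 pitch 27.47 roll -0.18
u [-9.4 62.5] v [-59.   58.8]
[(-60, np.float64(nan)), (-45, np.float64(6.4)), (-30, np.float64(6.3)), (-15, np.float64(6.3)), (0, np.float64(6.2)), (15, np.float64(6.1)), (30, np.float64(5.8))]
x [-34.3  44.6] y [ 11.7 129.4] ((1.7260627746582031, 71.15260314941406), (120.13371276855469, 86.6031494140625), 89.83477783203125)
```

```bash
python3 -m handwheel '[{"delta_pos":[0,0,-0.1],"yaw":0},{"delta_pos":[0,0,0],"yaw":0},{"delta_pos":[0,0,0],"yaw":0}]' -0.5
python3 -m handwheel '[{"delta_pos":[0,0,0],"yaw":0},{"delta_pos":[0,0,0],"yaw":0},{"delta_pos":[0,0,0],"yaw":0},{"delta_pos":[0,0,0],"yaw":0},{"delta_pos":[0,0,0],"yaw":0},{"delta_pos":[0,0,0.5],"yaw":0},{"delta_pos":[0,0,1],"yaw":0}]' 0.9
python3 -m handwheel '[{"delta_pos":[0,0,3],"yaw":0},{"delta_pos":[0,0,4],"yaw":0},{"delta_pos":[-1.5,-1.3,3.5],"yaw":0},{"delta_pos":[-2,-1.8,2],"yaw":0},{"delta_pos":[-2,-1.8,0],"yaw":0},{"delta_pos":[0,0,0],"yaw":0},{"delta_pos":[0,0,0],"yaw":0}]' 0.9
python3 look.py w11 2>/dev/null; python3 flat.py w11 2>/dev/null
```

```text
clock: 10.27
eef_pos: [518.5, 204.1, 94.1]
tool_rot: [3.141, 0.0, 0.693]
force: [-11.0, -5.9, 24.7]
width: 58.8
gripper_force: 73.0
clock: 10.85
eef_pos: [518.5, 204.2, 105.6]
tool_rot: [-3.141, 0.002, 0.694]
force: [0.4, -0.2, 0.7]
width: 80.9
gripper_force: 0.0
clock: 11.43
eef_pos: [463.9, 154.6, 232.6]
tool_rot: [3.141, -0.001, 0.693]
force: [1.0, 0.3, -0.2]
width: 81.0
gripper_force: 0.0
[463.9 154.6 232.6] [ 3.141e+00 -1.000e-03  6.930e-01]
brass 109 [260.9  51.2] [ 31.7 115.3  11.5] tip [ 31.  116.3  13.1]
brass 74 [361.2 134.3] [-47.1  25.7  10.7] tip [-48.1  25.2  12.9]
brass 70 [428.  152.8] [-74.9 -51.7   3.5] tip [nan nan nan]
brass 199 [347.8 238.1] [-206.3   29.5   18. ] tip [-209.6   28.6   18. ]
cover 4 pitch 48.27 roll 57.27
u [2.5 9.3] v [-40.5 -40.1]
[(-60, np.float64(7.0)), (-45, np.float64(6.8)), (-30, np.float64(6.7)), (-15, np.float64(6.5)), (0, np.float64(6.4)), (15, np.float64(6.3)), (30, np.float64(6.1))]
x [-63.7  44.2] y [ 12.1 129.6] ((-10.217803955078125, 70.7505874633789), (109.5722427368164, 118.8761215209961), 0.47065937519073486)
```

View pics/w11.png

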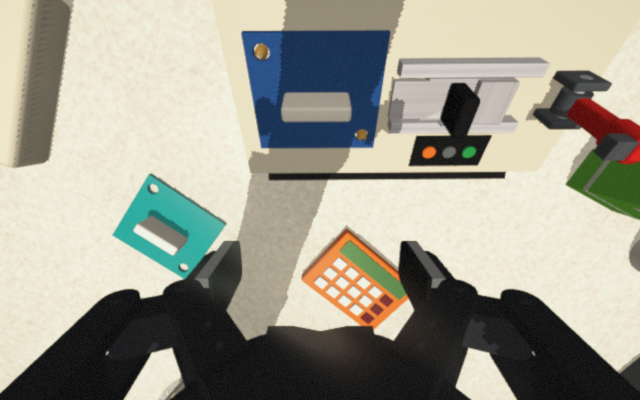

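The cover is seated, with both brass pins through its holes at (261,51) and (361,134). Next I measure the knob at (460,108) and the lever at (600,120).

Run:
```python
from face import *
O=np.array([-9,10.6,0])
for n in ['w11','w3','top','side']:
    f=np.load('pics/%s.npz'%n);w=f['W'];q=(w-P0)@F.T-O;c=f['c'].astype(int);hsv=cv2.cvtColor(f['c'],cv2.COLOR_RGB2HSV)
    k=(c.max(-1)<70)&(q[...,2]>44)&(q[...,2]<54)&(abs(q[...,0])<40)&(q[...,1]>-110)&(q[...,1]<0)
    Q=q[k]; print(n,'knob',len(Q), np.percentile(Q,[2,50,98],axis=0).round(1).tolist() if len(Q) else '')
    r=((hsv[...,0]<8)|(hsv[...,0]>172))&(hsv[...,1]>130)&(abs(q[...,0])<40)&(q[...,1]>-240)&(q[...,1]<-80)&(q[...,2]>10)&(q[...,2]<130)
    Q=q[r]; print('  lever',len(Q), np.percentile(Q,[2,50,98],axis=0).round(1).tolist() if len(Q) else '')
kn=np.array([0,-55,42.]); 
print('F->world origin',(O@F+P0).round(1),'ex',ex.round(3),'ey',ey.round(3),'ez',ez.round(3))
```

```text
w11 knob 728 [[-16.6, -68.1, 44.5], [2.1, -60.9, 49.3], [17.1, -56.0, 50.7]]
  lever 1860 [[-7.8, -171.2, 29.4], [4.7, -163.4, 61.8], [11.7, -161.0, 97.4]]
w3 knob 800 [[-16.5, -68.2, 44.4], [2.2, -60.3, 49.2], [16.8, -55.7, 50.7]]
  lever 333 [[-7.7, -165.4, 28.1], [-1.6, -163.4, 34.8], [7.7, -162.0, 46.4]]
top knob 79 [[-16.2, -68.3, 44.8], [1.6, -61.4, 49.3], [18.1, -55.3, 53.2]]
  lever 78 [[-8.7, -172.8, 29.6], [6.5, -165.8, 94.1], [13.0, -160.7, 99.7]]
side knob 88 [[-15.7, -67.8, 44.2], [-0.0, -58.8, 49.6], [15.4, -54.4, 52.3]]
  lever 137 [[-8.3, -169.7, 31.5], [2.6, -162.6, 62.8], [10.2, -156.4, 99.1]]
F->world origin [569.1 168.1  90.9] ex [0.68  0.563 0.469] ey [-0.638  0.77   0.   ] ez [-0.361 -0.3    0.883]
```

```bash
python3 -m handwheel '[{"delta_pos":[3.3,-1.1,0],"yaw":0},{"delta_pos":[3.3,-1.1,-1],"yaw":0},{"delta_pos":[3.3,-1.1,-2],"yaw":0},{"delta_pos":[3.2,-1.2,-2],"yaw":0},{"delta_pos":[0,0,-1],"yaw":0},{"delta_pos":[0,0,0],"yaw":0},{"delta_pos":[0,0,0],"yaw":0},{"delta_pos":[0,0,0],"yaw":0}]' -0.06
python3 - <<'E'
from face import *
s=status.read_state(); print(s['eef_pos'].round(1)); O=np.array([-9,10.6,0])
p=cam('wrist'); save(p,'w12'); w=xyz(p); q=(w-P0)@F.T-O; c=p['color'].astype(int)
k=(c.max(-1)<70)&(q[...,2]>44)&(q[...,2]<54)&(abs(q[...,0])<40)&(q[...,1]>-110)&(q[...,1]<0)
print(k.sum(),np.percentile(q[k],[2,50,98],axis=0).round(1).tolist()); print('tcp face',((s['eef_pos']-P0)@F.T-O).round(1))
E
```

```text
clock: 12.15
eef_pos: [594.8, 112.0, 171.7]
tool_rot: [-3.141, -0.001, 0.696]
force: [-0.8, 0.4, 0.2]
width: 39.9
gripper_force: 0.0
[594.8 112.  171.7]
717 [[-14.8, -69.7, 44.5], [5.2, -63.3, 49.3], [17.4, -56.7, 50.3]]
tcp face [ 23.8 -59.6  78.9]
```

```bash
python3 -m handwheel '[{"delta_pos":[0.12,-0.2,-2.5],"yaw":-0.002},{"delta_pos":[0,0,-1.5],"yaw":0},{"delta_pos":[0,0,-1],"yaw":0},{"delta_pos":[0,0,-0.5],"yaw":0},{"delta_pos":[0,0,0],"yaw":0},{"delta_pos":[0,0,0],"yaw":0},{"delta_pos":[0,0,0],"yaw":0}]' -0.06
python3 -m handwheel '[{"delta_pos":[0,0,0],"yaw":0},{"delta_pos":[0,0,0],"yaw":0},{"delta_pos":[0,0,0],"yaw":0},{"delta_pos":[0,0,0],"yaw":0},{"delta_pos":[0,0,0],"yaw":0},{"delta_pos":[0,0,0],"yaw":0}]' -1
```

```text
clock: 12.78
eef_pos: [597.1, 108.9, 117.4]
tool_rot: [3.141, -0.002, 0.692]
force: [0.6, 0.3, -0.2]
width: 40.0
gripper_force: 0.0
clock: 13.28
eef_pos: [596.9, 108.5, 117.1]
tool_rot: [3.141, -0.001, 0.692]
force: [-0.9, -0.5, 5.8]
width: 12.8
gripper_force: 60.4
```

```bash
python3 -m handwheel '[{"delta_pos":[-0.38,0.46,0],"yaw":0},{"delta_pos":[-0.38,0.46,0],"yaw":0},{"delta_pos":[-0.38,0.46,0],"yaw":0},{"delta_pos":[-0.38,0.46,0],"yaw":0},{"delta_pos":[-0.38,0.46,0],"yaw":0},{"delta_pos":[-0.38,0.46,0],"yaw":0},{"delta_pos":[0,0,0],"yaw":0},{"delta_pos":[0,0,0],"yaw":0}]' -1
```

```text
clock: 13.95
eef_pos: [578.5, 130.4, 117.2]
tool_rot: [3.132, -0.003, 0.688]
force: [8.6, -10.6, 0.4]
width: 12.7
gripper_force: 60.4
```

```bash
python3 -m handwheel '[{"delta_pos":[0,0,0],"yaw":0},{"delta_pos":[0,0,0],"yaw":0}]' -1
python3 - <<'E'
from face import *
s=status.read_state(); print(s['eef_pos'].round(1),s['force'].round(1)); O=np.array([-9,10.6,0])
p=cam('wrist'); save(p,'w13'); 
print('tcp face',((s['eef_pos']-P0)@F.T-O).round(1))
E
```

```text
clock: 14.12
eef_pos: [578.5, 130.4, 117.2]
tool_rot: [3.132, -0.003, 0.688]
force: [8.8, -11.7, 1.5]
width: 12.6
gripper_force: 60.4
[578.5 130.4 117.2] [  8.8 -11.7   1.5]
tcp face [ -2.5 -35.   31.2]
```

View pics/w13.png

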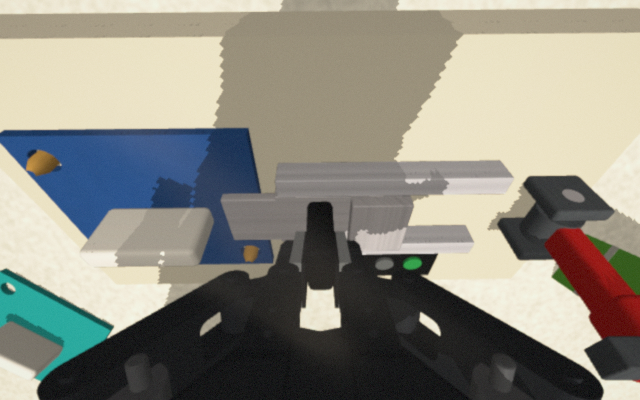

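Run:
```python
from face import *
O=np.array([-9,10.6,0])
s=status.read_state(); p=cam('wrist'); w=xyz(p); q=(w-P0)@F.T-O; c=p['color'].astype(int)
# steel: grey, 10<z<18
k=(c.max(-1)-c.min(-1)<25)&(q[...,2]>10.5)&(q[...,2]<18)&(abs(q[...,0])<30)&(q[...,1]>-20)&(q[...,1]<30)
print(k.sum(),np.percentile(q[k],[1,50,99],axis=0).round(1).tolist())
for v in (205,215,225,235): print([(u,q[v,u].round(1).tolist()) for u in (218,222,226,232,240)])
f=np.load('pics/w11.npz');w=f['W'];q=(w-P0)@F.T-O;c=f['c'].astype(int)
k=(c.max(-1)-c.min(-1)<25)&(q[...,2]>10.5)&(q[...,2]<18)&(abs(q[...,0])<22)&(q[...,1]>-45)&(q[...,1]<10)
print('before',k.sum(),np.percentile(q[k],[1,50,99],axis=0).round(1).tolist())
```

```text
3168 [[-18.6, -19.6, 11.0], [4.0, -1.4, 13.8], [28.5, 19.6, 16.1]]
[(218, [4.8, 25.8, 5.8]), (222, [12.3, 19.8, 13.3]), (226, [13.1, 17.2, 14.1]), (232, [12.5, 14.2, 13.5]), (240, [12.4, 9.7, 13.5])]
[(218, [-2.8, 27.4, 7.0]), (222, [-3.3, 25.2, 6.5]), (226, [5.4, 18.9, 14.5]), (232, [4.0, 16.0, 13.3]), (240, [4.8, 11.1, 14.1])]
[(218, [-13.0, 30.1, 6.3]), (222, [-13.8, 27.9, 5.6]), (226, [-11.6, 24.4, 7.5]), (232, [-3.8, 17.5, 14.2]), (240, [-4.0, 12.8, 14.1])]
[(218, [-23.6, 32.8, 5.9]), (222, [-22.9, 29.8, 6.5]), (226, [-23.5, 27.4, 6.1]), (232, [-14.3, 19.9, 13.4]), (240, [-13.3, 14.6, 14.2])]
before 1677 [[-18.5, -44.5, 11.0], [1.9, -26.5, 13.8], [21.6, -8.1, 16.0]]
```

The tongue tip is at y≈20, so the latch is fully home (it started about 7 mm along). I'll relieve the push, release and back away.

```bash
python3 -m handwheel '[{"delta_pos":[0.3,-0.36,0],"yaw":0},{"delta_pos":[0,0,0],"yaw":0}]' -1
python3 -m handwheel '[{"delta_pos":[0,0,0],"yaw":0},{"delta_pos":[0,0,0],"yaw":0},{"delta_pos":[0,0,0],"yaw":0},{"delta_pos":[0,0,1],"yaw":0},{"delta_pos":[0,0,3],"yaw":0},{"delta_pos":[0,0,4],"yaw":0},{"delta_pos":[0,0,4],"yaw":0},{"delta_pos":[0,0,0],"yaw":0},{"delta_pos":[0,0,0],"yaw":0}]' -0.3
python3 - <<'E'
from face import *
O=np.array([-9,10.6,0])
s=status.read_state(); p=cam('wrist'); save(p,'w14'); w=xyz(p); np.savez('pics/w14.npz',W=w,c=p['color'],z=p['z_map']); q=(w-P0)@F.T-O; c=p['color'].astype(int)
k=(c.max(-1)-c.min(-1)<25)&(q[...,2]>10.5)&(q[...,2]<18)&(abs(q[...,0])<18)&(q[...,1]>-20)&(q[...,1]<30)
print('tip',k.sum(),np.percentile(q[k],[1,50,99],axis=0).round(1).tolist())
hsv=cv2.cvtColor(p['color'],cv2.COLOR_RGB2HSV)
r=((hsv[...,0]<8)|(hsv[...,0]>172))&(hsv[...,1]>130)&(abs(q[...,0])<40)&(q[...,1]>-240)&(q[...,1]<-80)&(q[...,2]>10)&(q[...,2]<130)
print('lever',r.sum(),np.percentile(q[r],[2,50,98],axis=0).round(1).tolist())
print('tcp face',((s['eef_pos']-P0)@F.T-O).round(1))
for y,z,x in [(-200,88,0)]: print((np.array([x,y,z])+O)@F+P0)
E
python3 flat.py w14 2>/dev/null
```

```text
clock: 14.38
eef_pos: [578.6, 130.3, 117.1]
tool_rot: [3.138, -0.001, 0.69]
force: [1.9, -4.7, 5.4]
width: 12.7
gripper_force: 61.0
clock: 15.13
eef_pos: [578.0, 133.5, 239.5]
tool_rot: [3.139, -0.006, 0.692]
force: [0.4, -0.2, -0.8]
width: 29.7
gripper_force: 0.0
tip 1118 [[-17.6, -19.5, 10.9], [1.7, 0.3, 13.9], [17.4, 19.8, 15.1]]
lever 1399 [[-5.5, -172.9, 29.7], [8.1, -164.7, 70.9], [12.2, -161.5, 97.5]]
tcp face [ 56.3 -32.3 138.4]
[664.92323796 -12.26434146 168.57414411]
[(-60, np.float64(6.9)), (-45, np.float64(6.7)), (-30, np.float64(6.7)), (-15, np.float64(6.5)), (0, np.float64(6.4)), (15, np.float64(6.3)), (30, np.float64(6.0))]
x [-62.1  44.4] y [ 11.5 129.1] ((-9.486473083496094, 70.55143737792969), (108.46870422363281, 118.83451843261719), 0.1443272829055786)
```

```bash
python3 -m handwheel '[{"delta_pos":[1.9,-3.4,0],"yaw":0},{"delta_pos":[1.9,-3.4,0],"yaw":0},{"delta_pos":[1.9,-3.4,0],"yaw":0},{"delta_pos":[1.9,-3.4,0],"yaw":0},{"delta_pos":[1,-1.7,0],"yaw":0},{"delta_pos":[0,0,0],"yaw":0},{"delta_pos":[0,0,0],"yaw":0},{"delta_pos":[0,0,0],"yaw":0}]' -1
python3 - <<'E'
from face import *
O=np.array([-9,10.6,0]); s=status.read_state()
prev=s['eef_pos']
import math
L=[(-8,-208,83)]+[(-8,-170+60*math.sin(t)-7*math.cos(t)-14.5,18+60*math.cos(t)+7*math.sin(t)+5) for t in np.radians([0,15,30,45,60,75,85])]
for l in L:
    x=(np.array(l)+O)@F+P0; print(np.round(l,1),x.round(1),'d',(x-prev).round(1)); prev=x
E
```

```text
clock: 15.85
eef_pos: [661.3, -18.9, 234.7]
tool_rot: [-3.138, 0.001, 0.693]
force: [0.0, 0.7, -0.1]
width: 0.3
gripper_force: 0.0
[  -8 -208   83] [666.4 -21.4 160.4] d [  5.1  -2.5 -74.3]
[  -8.  -191.5   83. ] [655.9  -8.7 160.4] d [-10.5  12.7   0. ]
[  -8.  -175.7   82.8] [645.9   3.5 160.2] d [-10.   12.2  -0.2]
[  -8.  -160.6   78.5] [637.8  16.5 156.4] d [-8.1 13.  -3.8]
[  -8.  -147.    70.4] [632.1  29.3 149.3] d [-5.7 12.8 -7.1]
[  -8.  -136.    59.1] [629.1  41.1 139.3] d [ -2.9  11.8 -10. ]
[  -8.  -128.4   45.3] [629.2  51.2 127.1] d [  0.1  10.  -12.2]
[  -8.  -125.3   35.2] [630.9  56.5 118.2] d [ 1.7  5.3 -8.9]
```

```bash
python3 -m handwheel '[{"delta_pos":[0.5,-0.25,-2.4],"yaw":0},{"delta_pos":[0,0,-2.5],"yaw":0},{"delta_pos":[0,0,-2.5],"yaw":0},{"delta_pos":[0,0,0],"yaw":0},{"delta_pos":[0,0,0],"yaw":0}]' -1
python3 -m handwheel '[{"delta_pos":[-1.0,1.27,0],"yaw":0},{"delta_pos":[-1,1.22,0],"yaw":0},{"delta_pos":[-0.8,1.3,-0.4],"yaw":0},{"delta_pos":[0,0,0],"yaw":0}]' -1
python3 -m handwheel '[{"delta_pos":[-0.6,1.3,-0.7],"yaw":0},{"delta_pos":[-0.3,1.2,-1],"yaw":0},{"delta_pos":[0,1,-1.2],"yaw":0},{"delta_pos":[0.2,0.5,-0.9],"yaw":0},{"delta_pos":[0,0,0],"yaw":0},{"delta_pos":[0,0,0],"yaw":0}]' -1
```

```text
clock: 16.27
eef_pos: [666.0, -21.0, 161.0]
tool_rot: [-3.138, 0.002, 0.694]
force: [0.2, 0.2, 0.7]
width: -0.0
gripper_force: 0.0
clock: 16.6
eef_pos: [638.8, 18.9, 160.2]
tool_rot: [-3.141, -0.002, 0.697]
force: [0.5, -0.2, -0.2]
width: 0.2
gripper_force: 0.0
clock: 17.1
eef_pos: [632.2, 55.4, 118.9]
tool_rot: [-3.14, 0.002, 0.693]
force: [0.2, 0.8, 0.5]
width: -0.0
gripper_force: 0.0
```

Run:
```python
from face import *
O=np.array([-9,10.6,0])
s=status.read_state(); print('tcp face',((s['eef_pos']-P0)@F.T-O).round(1))
for n in ('wrist','top'):
    p=cam(n); save(p,'x_'+n); w=xyz(p); q=(w-P0)@F.T-O
    hsv=cv2.cvtColor(p['color'],cv2.COLOR_RGB2HSV)
    r=((hsv[...,0]<8)|(hsv[...,0]>172))&(hsv[...,1]>130)&(abs(q[...,0])<40)&(q[...,1]>-240)&(q[...,1]<-50)&(q[...,2]>5)&(q[...,2]<130)
    print(n,'lever',r.sum(),np.percentile(q[r],[2,50,98],axis=0).round(1).tolist() if r.any() else '')
```

```text
tcp face [  -7.4 -127.    35.6]
wrist lever 4154 [[-7.5, -157.9, 17.1], [7.1, -120.6, 26.8], [11.8, -93.4, 32.6]]
top lever 0
```

View pics/x_wrist.png

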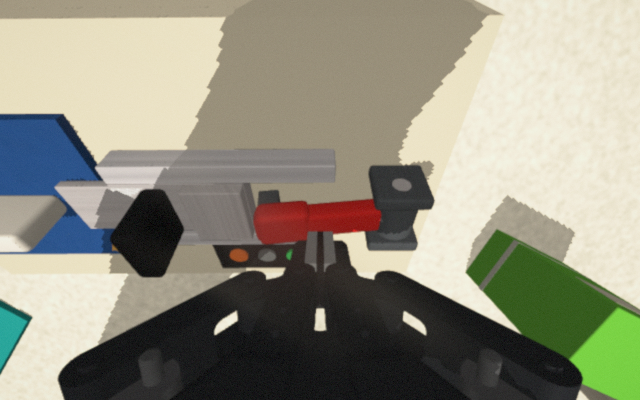

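The red lever is nearly flat, with its bar running from (260,222) to (385,215). A final press will make sure of it.

```bash
python3 -m handwheel '[{"delta_pos":[-0.5,0.6,0],"yaw":0},{"delta_pos":[0,0,-0.2],"yaw":0},{"delta_pos":[0,0,-0.2],"yaw":0},{"delta_pos":[0,0,-0.2],"yaw":0},{"delta_pos":[0,0,0],"yaw":0},{"delta_pos":[0,0,0],"yaw":0}]' -1
```

```text
clock: 17.7
eef_pos: [627.7, 61.3, 115.2]
tool_rot: [-3.141, -0.001, 0.692]
force: [-1.7, 0.7, 7.8]
width: 0.1
gripper_force: 3.2
```

```bash
python3 -m handwheel '[{"delta_pos":[0,0,-0.2],"yaw":0},{"delta_pos":[0,0,-0.1],"yaw":0},{"delta_pos":[0,0,0],"yaw":0},{"delta_pos":[0,0,0],"yaw":0}]' -1
python3 -m handwheel '[{"delta_pos":[0,0,2],"yaw":0},{"delta_pos":[0,0,4],"yaw":0},{"delta_pos":[0,0,4],"yaw":0},{"delta_pos":[-3,-2.5,1],"yaw":0},{"delta_pos":[-3,-2.5,0],"yaw":0},{"delta_pos":[-2,-1.5,0],"yaw":0},{"delta_pos":[0,0,0],"yaw":0},{"delta_pos":[0,0,0],"yaw":0}]' -1
python3 - <<'E'
from face import *
O=np.array([-9,10.6,0])
p=cam('wrist'); save(p,'end'); w=xyz(p); q=(w-P0)@F.T-O; c=p['color'].astype(int); np.savez('pics/end.npz',W=w,c=p['color'],z=p['z_map'])
hsv=cv2.cvtColor(p['color'],cv2.COLOR_RGB2HSV)
r=((hsv[...,0]<8)|(hsv[...,0]>172))&(hsv[...,1]>130)&(abs(q[...,0])<40)&(q[...,1]>-240)&(q[...,1]<-50)&(q[...,2]>5)&(q[...,2]<130)
Q=q[r]
print('lever',[(y,np.percentile(Q[(abs(Q[:,1]-y)<4)][:,2],85).round(1)) for y in range(-155,-90,8) if (abs(Q[:,1]-y)<4).any()])
k=(c.max(-1)-c.min(-1)<25)&(q[...,2]>10.5)&(q[...,2]<18)&(abs(q[...,0])<18)&(q[...,1]>-20)&(q[...,1]<30)
print('tip',k.sum(),np.percentile(q[k],[1,50,99],axis=0).round(1).tolist())
E
python3 flat.py end 2>/dev/null
```

```text
clock: 18.03
eef_pos: [627.9, 61.4, 114.5]
tool_rot: [3.141, -0.002, 0.692]
force: [-5.9, -0.0, 21.5]
width: 0.4
gripper_force: 10.2
clock: 18.7
eef_pos: [547.0, -5.7, 221.7]
tool_rot: [3.141, 0.0, 0.689]
force: [1.1, -0.4, 1.1]
width: -0.4
gripper_force: 0.0
lever [(-155, np.float64(25.3)), (-147, np.float64(26.0)), (-139, np.float64(26.9)), (-131, np.float64(27.7)), (-123, np.float64(28.5)), (-115, np.float64(30.0)), (-107, np.float64(30.8)), (-99, np.float64(31.5)), (-91, np.float64(31.0))]
tip 1953 [[-17.6, -18.7, 11.5], [1.9, 2.0, 13.9], [17.0, 19.5, 15.6]]
[(-60, np.float64(6.9)), (-45, np.float64(6.8)), (-30, np.float64(6.7)), (-15, np.float64(6.5)), (0, np.float64(6.4)), (15, np.float64(6.3)), (30, np.float64(nan))]
x [-64.   25.9] y [ 10.8 129.7] ((-18.985876083374023, 70.9850845336914), (122.13573455810547, 91.35673522949219), 89.76827239990234)
```

View pics/end.png

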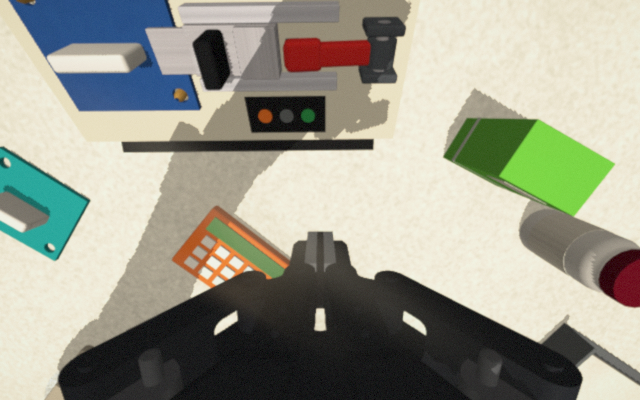

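The cover is seated, the latch is home (tongue tip at y≈19.5), the lever is down at about 1.47 rad, and the gripper is clear.

```bash
python3 -c "
from cell import ctrl; print(ctrl.finish_job())"
```

```text
the job is handed in; nothing more can be done
None
```

I handed the job in at about 19 s of the 54 s allowed; no verdict came back. By my last measurements the cover is flush on both pins, the latch is fully home, the lever is down at about 1.47 rad, and I touched neither the bottle, the carton nor the calculator.

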